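# Press the oil flask down into its sprung ring holder

## Task

Someone has parked a roll of tape on the post of the sprung ring holder, where it is in the way: slide it up off the post and lay it flat on the bench top (the front plank), clear of the holder's base plate. Then set the round oil flask upright in the holder's ring, press it straight down until the ring is down at the bottom of its travel, and finish still holding it down there, so that a mate can fit the retaining strap: do not let go. Leave the loose things round about where they are.

Things in the scene. Friction and masses are not known exactly. Their poses are not given: they have to be found in the camera images.
- holder: Sprung ring holder, fixed to the bench: dark steel base plate 130 x 84 x 10 mm with an upright steel post 14 mm in diameter, top 102 mm above the bench. Origin on the post's axis at bench height (z = 0), z up. The ring is on its -x side, ring centre 52 mm from the post's axis. The plate reaches from x = -89 to +41 mm and y = -42 to +42 mm in this frame.
- ring_centre (a point): Centre of the holder's ring, in the mid plane of its wire; moves with the ring: 55 mm above the bench at rest, 33 mm fully down. The ring is level, of 8 mm steel wire, 52 mm inside and 68 mm outside diameter, on an arm from a dark hub (38 mm flange, top 5 mm above this point) that slides on the post over a coil spring.
- spring_ring (a joint): How far the ring is pushed down, m: 0 at rest (up), 0.022 at its stop. The spring (450 N/m, preloaded) carries the flask's weight without giving; a further push of about 1.5 to 3 N starts it and about 11 to 13 N brings it to the stop.
- tape_roll: Roll of pale paper tape, 40 to 85 g, 56 mm outside diameter, 26 mm bore, 25 mm high. Origin at the centre of its underside, z along its axis. It starts on the post, lying on the hub 60 mm above the bench, with some 6 mm play; the post rises 17 mm out of its top. It overhangs the ring and blocks the flask. The front plank to lay it on is level, z = 0, from x = 0.39 to 0.62 m.
- flask: Closed aluminium oil flask, 0.14 to 0.28 kg, standing on the front plank. Ball body 72 mm in diameter with a flat foot 36 mm across; origin at the foot's centre, z up; ball centre 31 mm up; neck 24 mm in diameter, 65 to 94 mm up; black ribbed cap (fixed) 30 mm in diameter, 99 to 125 mm up, good to grip. Seated in the ring, its foot is 4 to 5 mm below ring_centre.
- finial: Bystander: turned pale wood finial, 42 mm in diameter, 76 mm high, standing on the front plank to the left. Origin at the centre of its underside.
- wax_tin: Bystander: flat round yellow tin, 74 mm in diameter, 32 mm high, on the front plank to the right. Origin at the centre of its underside.
- pine_block: Bystander: pine block 42 x 45 x 40 mm in the tool trough behind the plank. Origin at the centre of its underside.
There are look-alikes about, which are no part of the job. Leave any purple look-alike of the flask alone.

How it is judged:
By the outcome, as a careful person would: the job done as asked, in the order asked, and still so for the second after the job is handed in, while the arm keeps its last pose, push and grip.
It also fails if it takes over 58 s, if anything falls off the work surface, if the arm or the gripper's body presses on something with over 40 N, if the wrist force passes 120 N, or if a joint passes its speed limit or range.

## Robot

A 6-joint arm with a two-finger parallel gripper is mounted at the origin on a cart in front of the work surface, level with it; the furniture and walls round the work are solid. World frame = base frame: x ahead of the robot, y to its left, z up, the work surface at z = 0. Lengths are in mm, angles in rad, forces in N, time in s.
With the tool pointing down it reaches from about 350 to 975 mm from the base axis. Payload 7.1 kg.
Tool frame: the origin (TCP) lies at the very end of the fingers, on their centre line; the grasp point (between the pads) lies 19 mm behind it (ctrl.tcp_to_grasp is the distance from the TCP to the grasp point, in mm); z points along the fingers, x is the direction in which the jaws open and shut, and the axes are right-handed (so a half turn about z gives the same grasp; the last joint's range is limited). The gripper opens to 88 mm and grips with 3 to 60 N. Pads are 20 mm wide; open, the fingers measure 115 mm over their backs; the gripper's body (75 mm by 178 mm) begins 61 mm behind the grasp point.
Start: joints at [1.155, 0.423, 1.63, -0, 1.089, -0.019], TCP at [241.511, 576.435, 222.675] pointing down, gripper open.
Joint ranges: [-3, 3], [-0.9, 2.11], [0.09, 2.58], [-1.31, 4.45], [0.11, 2.69], [-2.54, 2.54]. Speed limits (rad/s): [2.39, 2.39, 3.01, 3.14, 3.14, 3.14].

## Interface

Orientations are given as a rotation vector (axis times angle).
In Python, from workcell import get_obs, viewer, ctrl, masks_of gives the robot as it stands. The module is installed in compiled form; this text tells all that it offers.
- The arm moves only by the shell command python3 -m inch 'ROWS'. ROWS is JSON, a list of rows, each an object of numbers: "tx", "ty", "tz": the shift along the tool's x, y, z in cm; "ax", "ay", "az": the turn, a rotation vector about the tool's x, y, z in degrees; "jaw": the opening, from 0 (shut) to 1 (fully open). In form: [{"tx": .., "ty": .., "tz": .., "ax": .., "ay": .., "az": .., "jaw": ..}, ...]. A call has 1 to 12 rows; each row shifts and turns the commanded pose from where the row before left it, along the tool's axes as they then stand; what a row does not reach is not made up. A row lasts 1/8 s, in which the tool goes at most 62.5 mm and 10.7 degrees, less where a joint would pass 70% of its speed; a pose out of reach is approached as far as the arm can. A call is refused whole if a number of a shift passes 6.25 or a number of a turn 10.7, either way. A call with a gripper value outside its range is refused whole. The fingers move at their own pace and stop on an object; the grip force is fixed at half the most. Time passes only in rows, so rows that do not move let the fingers close. It gives the time, the measured TCP pose, the force and the opening at its end, in the units of the state.
- get_obs(): the state, without advancing time (a new reading comes with each control period).
- viewer.get_image(name): name is "scene" or "top" or "wrist"; returns (picture, depth): 400x640x3 uint8, red, green, blue; 400x640 float32, mm along the optical axis (not along the pixel's ray), 0 where there is no reading.
- viewer.get_calibration(name): a dict with "fx", "fy", "cx", "cy" (pixels), "rvec" (rotation vector, rad) and "tvec" (3), from world to camera coordinates, as OpenCV has them. Camera axes: x right, y down, z forward; pixel columns grow to the right and rows downward; lengths in mm; the calibration is good to about 2 mm. A picture is of the moment at which its call begins: read the wrist's pose just before it. get_calibration takes no time and is no camera call; for the wrist camera it gives the pose at the moment of the call.
- ctrl.close_job(): hands the job in, once; it reports no verdict.
Trained networks look in the newest picture that a camera, given by its name, has taken for a name from the list of things; names that differ only in an ending like _2 or _b are one class to them, and where a whole thing is asked for, a point or a joint stands for the part that bears it (a point fixed in the world has none). Each returns a list of dicts, best first, with "score" (0 to 1); they miss things now and then, are a little off and sometimes report something else, mostly with a low value. They report only what shows in the picture. A call takes as long as a camera call. They do not tell look-alikes from the thing itself.
- masks_of(camera, thing): "pixels" (400x640 bool, what is visible of it) and "location" ([column, row] in pixels, amid what is visible of it).
The state is a dict: "t": time; "qpos": joint angles; "qvel": joint speeds; "joint_torque": joint torques, N m; "ee_pos": TCP position; "orientation": TCP orientation; "ft_force": force on the tool from outside, world axes, zero at the start; "moment": the same for the moment, N m; "width": finger opening in mm.
Only numpy, scipy, OpenCV 4.12 (cv2) and the standard library are available. Lean on these libraries where they do the work, as an engineer would, in place of code of your own. Each camera call takes 0.05 s, during which the arm holds its last target. There are 200 camera calls.

## Working session

There is one attempt and no reset: what is moved stays moved. The work goes in short steps, Python scripts to look and compute and a shell command to move; the robot and the scene stay as the last step left them, time stands still between calls to the robot, and variables do not carry over. Pictures are saved under pics/ and viewed, about 8 in all and at most 12, crops included, and the job is handed in when it is done.

```bash
mkdir -p pics; cat > h.py <<'E'
import numpy as np, cv2
from workcell import get_obs, viewer, ctrl, masks_of
def cal(n):
    c=viewer.get_calibration(n); R=cv2.Rodrigues(np.array(c["rvec"],float))[0]
    return c,R,np.array(c["tvec"],float).ravel()
def cloud(n,depth,c=None):
    c,R,t=c or cal(n)
    v,u=np.mgrid[0:400,0:640]; z=depth.astype(float)
    P=np.stack([(u-c["cx"])/c["fx"]*z,(v-c["cy"])/c["fy"]*z,z],-1)
    return (P-t)@R   # world
def proj(n,p):
    c,R,t=cal(n); q=R@np.array(p,float)+t
    return [c["fx"]*q[0]/q[2]+c["cx"],c["fy"]*q[1]/q[2]+c["cy"]]
def save(n,im): cv2.imwrite("pics/"+n,im[:,:,::-1])
E
python3 - <<'E'
from h import *
for n in("scene","top"):
    im,d=viewer.get_image(n); save(n+"0.png",im); X=cloud(n,d); np.save(n+"X.npy",X)
    for th in("holder","tape_roll","flask","ring_centre","finial","wax_tin","pine_block"):
        for m in masks_of(n,th)[:3]:
            k=m["pixels"]&(d>0); P=X[k]
            if len(P)==0: continue
            top=P[P[:,2]>np.percentile(P[:,2],98)-6]
            print(n,th,round(m["score"],2),np.round(m["location"]),"n",k.sum(),"med",np.median(P,0).round(),"lo",P.min(0).round(),"hi",P.max(0).round(),"top",((top.min(0)+top.max(0))/2).round(1))
o=get_obs();print(o["orientation"],o["t"],o["ft_force"],o["width"])
E
```

```text
scene holder 0.79 [270. 197.] n 1035 med [494. 126.  11.] lo [427.  63.  -3.] hi [577. 215. 103.] top [520.  152.8  95.9]
scene holder 0.72 [420. 322.] n 1209 med [ 518. -433.   30.] lo [ 488. -469.   -4.] hi [ 586. -373.   37.] top [ 525.4 -429.9   32.1]
scene tape_roll 0.75 [276. 171.] n 281 med [514. 137.  82.] lo [492. 123.  -4.] hi [613. 280.  89.] top [520.6 150.   85.3]
scene flask 0.98 [355. 236.] n 811 med [ 550. -173.   57.] lo [ 524. -197.   15.] hi [ 586. -140.  128.] top [ 556.8 -163.2  123.6]
scene flask 0.83 [372. 271.] n 1117 med [ 508. -292.   57.] lo [ 482. -317.   -3.] hi [ 597. -171.  128.] top [ 517.7 -280.1  124.2]
scene ring_centre 0.53 [262. 179.] n 67 med [482. 119.  58.] lo [449.  85.  36.] hi [530. 148.  62.] top [481.2 116.7  58.6]
scene finial 0.72 [235. 152.] n 209 med [508. 347.  45.] lo [492. 333.  -3.] hi [567. 466.  77.] top [511.  354.6  72.9]
scene wax_tin 0.8 [419. 321.] n 1065 med [ 517. -435.   30.] lo [ 488. -469.    2.] hi [ 560. -393.   37.] top [ 524.3 -431.    32.1]
scene pine_block 0.39 [341. 209.] n 108 med [642. -13.  -6.] lo [ 549. -149
[... 341 characters left out ...]
-269.   57.] lo [ 484. -308.   -6.] hi [ 551. -244.  130.] top [ 517.8 -276.5  125.6]
top flask 0.82 [366. 201.] n 400 med [ 554. -153.   56.] lo [ 525. -192.   34.] hi [ 593. -124.  129.] top [ 559.5 -157.5  125.1]
top ring_centre 0.44 [274. 229.] n 114 med [469. 110.  58.] lo [448.  88.   7.] hi [512. 152.  63.] top [480.  119.6  59.2]
top finial 0.51 [190. 216.] n 157 med [510. 352.  52.] lo [492. 339.  -1.] hi [532. 381.  79.] top [511.2 357.6  74.8]
top wax_tin 0.62 [450. 214.] n 496 med [ 525. -423.   29.] lo [ 492. -473.   -4.] hi [ 563. -389.   37.] top [ 525.7 -425.1   32.7]
[-2.61575119e+00 -1.73994895e+00  2.56889073e-05] 0.8 [ 0.1290821  -0.44335627 -0.08557688] 87.90549346040699
```

```bash
python3 -c "
import cv2,numpy as np
a=cv2.imread('pics/scene0.png');b=cv2.imread('pics/top0.png')
cv2.imwrite('pics/both.png',cv2.resize(np.vstack([a,b]),(480,600)))"
```

```text
(no output)
```

View pics/scene0.png

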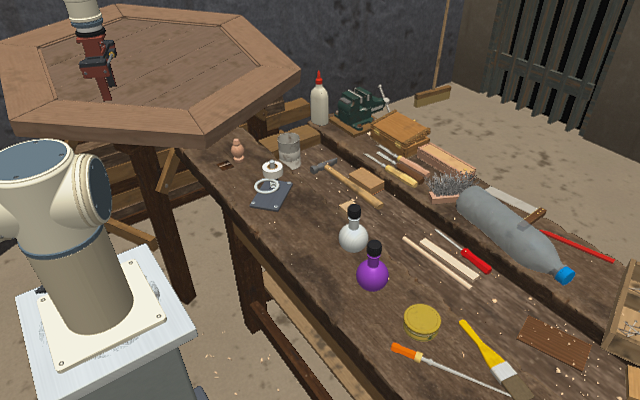

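View pics/top0.png

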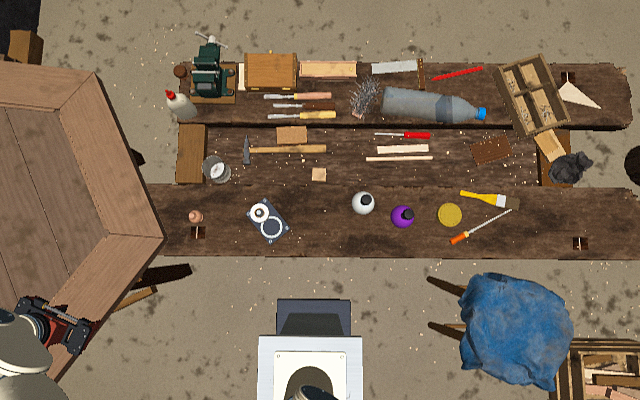

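The scene and top views show two candidates for the flask. One is pale aluminium at top (362,203) and scene (353,236). The other is purple at top (403,216) and scene (373,272). The pale one fits the description. The tape is on the post at top (260,211), with the ring at (271,227). Next I check obstacle heights on the path and enlarge the candidates.

```bash
python3 - <<'E'
from h import *
X=np.load("topX.npy"); S=np.load("sceneX.npy")
def mx(x0,x1,y0,y1):
    r=[]
    for A in(X,S):
        k=(A[...,0]>x0)&(A[...,0]<x1)&(A[...,1]>y0)&(A[...,1]<y1); r.append(np.percentile(A[k][:,2],[50,99]).round() if k.any() else None)
    return r
for b in((100,300,450,700),(300,400,350,600),(400,500,350,600),(300,450,200,350),(450,650,200,300),(440,540,-60,50),(500,620,-220,-100),(540,640,60,300)): print(b,mx(*b))
print("plate pts")
k=(abs(S[...,2]-10)<3)&(S[...,0]>420)&(S[...,0]<590)&(S[...,1]>50)&(S[...,1]<220)
print(cv2.minAreaRect(S[k][:,:2].astype(np.float32)))
a=cv2.imread('pics/scene0.png')[190:300,300:440];b=cv2.imread('pics/top0.png')[170:250,230:430]
cv2.imwrite('pics/crop.png',np.vstack([cv2.resize(a,(420,330),interpolation=2),cv2.resize(b,(420,168))]))
E
```

```text
(100, 300, 450, 700) [array([127., 610.]), array([108., 478.])]
(300, 400, 350, 600) [array([ 94., 111.]), array([-16., 109.])]
(400, 500, 350, 600) [array([ 86., 104.]), array([  0., 102.])]
(300, 450, 200, 350) [array([-2.,  5.]), array([-585.,    3.])]
(450, 650, 200, 300) [array([-1., 28.]), array([-577.,   45.])]
(440, 540, -60, 50) [array([-2.,  4.]), array([-3.,  2.])]
(500, 620, -220, -100) [array([ -0., 126.]), array([ -0., 125.])]
(540, 640, 60, 300) [array([-1., 81.]), array([-578.,   76.])]
plate pts
((501.90045166015625, 135.58587646484375), (132.3207550048828, 84.86653900146484), 39.50196838378906)
```

View pics/crop.png

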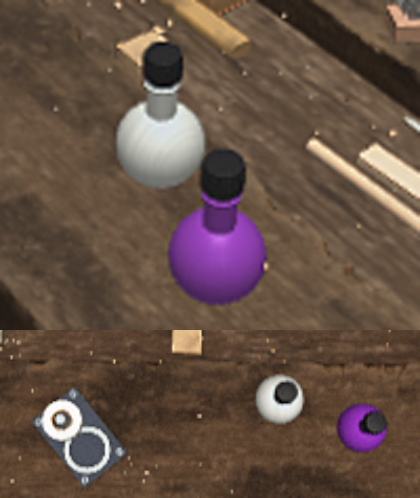

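The crop confirms it: pale metallic flask at scene (353,236), purple look-alike below it at (373,272). Now I move over the post, then turn the jaws square to the ring arm.

```bash
python3 -m inch '[{"tx":-3.15,"ty":4.68},{"tx":-3.15,"ty":4.68},{"tx":-3.15,"ty":4.68},{"tx":-3.15,"ty":4.68},{"tx":-3.15,"ty":4.68},{"tx":-3.15,"ty":4.68},{"tx":-3.15,"ty":4.68},{"tx":-3.15,"ty":4.68},{"tx":-3.15,"ty":4.68}]' && python3 -m inch '[{"az":10.66},{"az":10.66},{"az":10.66},{"az":10.66},{"az":10.66},{"az":10.66},{"az":10.66},{"az":10.66},{"az":10.66},{"az":10.66},{"az":10.66},{}]'
cat >> h.py <<'E'
def tool(): 
    o=get_obs(); return np.array(o["ee_pos"],float), cv2.Rodrigues(np.array(o["orientation"],float))[0]
def delta(p,yaw=None):
    e,R=tool(); print("tcp",e.round(1),"x-yaw",np.degrees(np.arctan2(R[1,0],R[0,0])).round(1),"tilt",(R[:,2]).round(3),"d_tool cm",((np.array(p)-e)@R/10).round(2), "F",np.round(get_obs()["ft_force"],1))
E
cat > w.py <<'E'
import sys
from h import *
nm=sys.argv[1]; c=cal("wrist"); im,d=viewer.get_image("wrist"); save(nm+".png",im); X=cloud("wrist",d,c); np.save("wX.npy",X)
for th in sys.argv[2:]:
    for m in masks_of("wrist",th)[:2]:
        k=m["pixels"]&(d>0); P=X[k]
        if len(P)<5: continue
        h=np.percentile(P[:,2],97); top=P[abs(P[:,2]-h)<5]
        (cx,cy),r=cv2.minEnclosingCircle(top[:,:2].astype(np.float32))
        print(th,round(m["score"],2),np.round(m["location"]),k.sum(),"z97",h.round(1),"circ",round(cx,1),round(cy,1),round(r,1),"mid",((np.percentile(top,2,0)+np.percentile(top,98,0))/2).round(1))
E
python3 w.py w1 tape_roll ring_centre holder; python3 -c "
from h import *
delta([520,152,64]);print(get_obs()['qpos'],get_obs()['t'])"
```

```text
tcp [241.5 576.4 222.7] x-yaw 67.3 tilt [-0. -0. -1.] d_tool cm [-28.38  42.09  15.87] F [-0.6 -1.  -0.4]
[ 1.15497457e+00  4.23104266e-01  1.62991995e+00  6.27416148e-06
  1.08862425e+00 -1.89886372e-02] 1.0$[0]: bad value
```

View pics/w1.png

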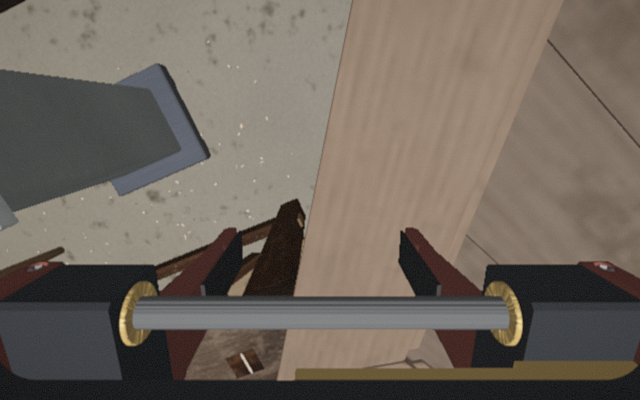

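The move was refused, so the picture only shows the start pose over the table edge. It looks as if every key must be given in each row.

```bash
python3 -m inch '[{"tx":-3.15,"ty":4.68,"tz":0,"ax":0,"ay":0,"az":0,"jaw":1},{"tx":-3.15,"ty":4.68,"tz":0,"ax":0,"ay":0,"az":0,"jaw":1},{"tx":-3.15,"ty":4.68,"tz":0,"ax":0,"ay":0,"az":0,"jaw":1},{"tx":-3.15,"ty":4.68,"tz":0,"ax":0,"ay":0,"az":0,"jaw":1},{"tx":-3.15,"ty":4.68,"tz":0,"ax":0,"ay":0,"az":0,"jaw":1},{"tx":-3.15,"ty":4.68,"tz":0,"ax":0,"ay":0,"az":0,"jaw":1},{"tx":-3.15,"ty":4.68,"tz":0,"ax":0,"ay":0,"az":0,"jaw":1},{"tx":-3.15,"ty":4.68,"tz":0,"ax":0,"ay":0,"az":0,"jaw":1},{"tx":-3.15,"ty":4.68,"tz":0,"ax":0,"ay":0,"az":0,"jaw":1}]' && python3 -m inch '[{"tx":0,"ty":0,"tz":0,"ax":0,"ay":0,"az":10.66,"jaw":1},{"tx":0,"ty":0,"tz":0,"ax":0,"ay":0,"az":10.66,"jaw":1},{"tx":0,"ty":0,"tz":0,"ax":0,"ay":0,"az":10.66,"jaw":1},{"tx":0,"ty":0,"tz":0,"ax":0,"ay":0,"az":10.66,"jaw":1},{"tx":0,"ty":0,"tz":0,"ax":0,"ay":0,"az":10.66,"jaw":1},{"tx":0,"ty":0,"tz":0,"ax":0,"ay":0,"az":10.66,"jaw":1},{"tx":0,"ty":0,"tz":0,"ax":0,"ay":0,"az":10.66,"jaw":1},{"tx":0,"ty":0,"tz":0,"ax":0,"ay":0,"az":10.66,"jaw":1},{"tx":0,"ty":0,"tz":0,"ax":0,"ay":0,"az":10.66,"jaw":1},{"tx":0,"ty":0,"tz":0,"ax":0,"ay":0,"az":10.66,"jaw":1},{"tx":0,"ty":0,"tz":0,"ax":0,"ay":0,"az":10.66,"jaw":1}]'
python3 w.py w2 tape_roll ring_centre holder; python3 -c "
from h import *
delta([520,152,64]);print(get_obs()['qpos'],get_obs()['t'])"
```

```text
t: 2.12
ee_pos: [521.4, 150.5, 222.9]
orientation: [2.616, 1.74, 0.001]
ft_force: [1.1, 1.4, -0.5]
width: 87.9
t: 3.5
ee_pos: [520.4, 152.2, 222.8]
orientation: [-2.843, 1.336, -0.0]
ft_force: [-0.3, -0.6, -0.3]
width: 87.9
tape_roll 0.62 [315. 190.] 2160 z97 86.1 circ 520.8 152.3 27.9 mid [521.  152.7  84.5]
holder 0.75 [321. 194.] 5120 z97 100.1 circ 520.6 152.5 7.0 mid [520.8 152.7 100. ]
tcp [520.4 152.2 222.7] x-yaw -49.8 tilt [ 0.  0. -1.] d_tool cm [-1.000e-02  5.000e-02  1.587e+01] F [-0.4 -0.2 -0.2]
[2.62547567e-01 3.02150253e-01 1.81353201e+00 2.11438395e-07
 1.02582361e+00 1.13106542e+00] 3.7
```

View pics/w2.png

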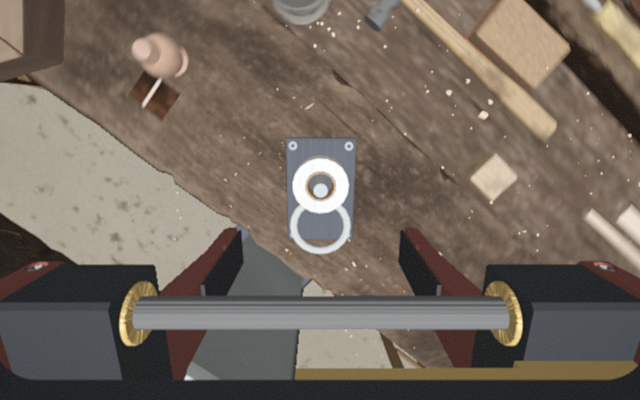

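The tool is square over the holder. The tape is at pixel (320,185) with the post at (320,188), both within 1 mm of the tool axis. Descend, grip and lift.

```bash
python3 -m inch '[{"tx":0,"ty":0,"tz":5,"ax":0,"ay":0,"az":0,"jaw":1},{"tx":0,"ty":0,"tz":5,"ax":0,"ay":0,"az":0,"jaw":1},{"tx":0,"ty":0,"tz":3.5,"ax":0,"ay":0,"az":0,"jaw":1},{"tx":0,"ty":0,"tz":2.2,"ax":0,"ay":0,"az":0,"jaw":1},{"tx":0,"ty":0,"tz":0,"ax":0,"ay":0,"az":0,"jaw":1},{"tx":0,"ty":0,"tz":0,"ax":0,"ay":0,"az":0,"jaw":0},{"tx":0,"ty":0,"tz":0,"ax":0,"ay":0,"az":0,"jaw":0},{"tx":0,"ty":0,"tz":0,"ax":0,"ay":0,"az":0,"jaw":0},{"tx":0,"ty":0,"tz":0,"ax":0,"ay":0,"az":0,"jaw":0},{"tx":0,"ty":0,"tz":0,"ax":0,"ay":0,"az":0,"jaw":0},{"tx":0,"ty":0,"tz":0,"ax":0,"ay":0,"az":0,"jaw":0}]'
```

```text
t: 5.08
ee_pos: [520.8, 152.3, 66.0]
orientation: [-2.847, 1.327, -0.001]
ft_force: [0.0, 0.3, 5.3]
width: 54.5
```

```bash
python3 -m inch '[{"tx":0,"ty":0,"tz":-1,"ax":0,"ay":0,"az":0,"jaw":0},{"tx":0,"ty":0,"tz":-1.5,"ax":0,"ay":0,"az":0,"jaw":0},{"tx":0,"ty":0,"tz":-2,"ax":0,"ay":0,"az":0,"jaw":0},{"tx":0,"ty":0,"tz":-2.5,"ax":0,"ay":0,"az":0,"jaw":0},{"tx":0,"ty":0,"tz":-2,"ax":0,"ay":0,"az":0,"jaw":0},{"tx":0,"ty":0,"tz":0,"ax":0,"ay":0,"az":0,"jaw":0}]'; python3 w.py w3 tape_roll holder
python3 -c "
from h import *
delta([490,-15,60])"
```

```text
t: 5.82
ee_pos: [521.6, 152.5, 157.8]
orientation: [-2.845, 1.326, -0.005]
ft_force: [0.3, -0.0, -0.4]
width: 54.8
tape_roll 0.94 [320. 260.] 8249 z97 177.2 circ 521.8 152.2 27.9 mid [522.7 152.9 175.4]
holder 0.69 [322. 171.] 5273 z97 60.2 circ 522.6 154.4 18.5 mid [525.5 156.2  59.5]
holder 0.42 [518. 187.] 2444 z97 -4.9 circ 654.7 -22.4 29.4 mid [654.7 -21.8  -6.6]
tcp [519.9 152.  155.2] x-yaw -50.0 tilt [-0.001 -0.    -1.   ] d_tool cm [10.88 13.02  9.53] F [ 0.4 -0.3 -0.4]
```

View pics/w3.png

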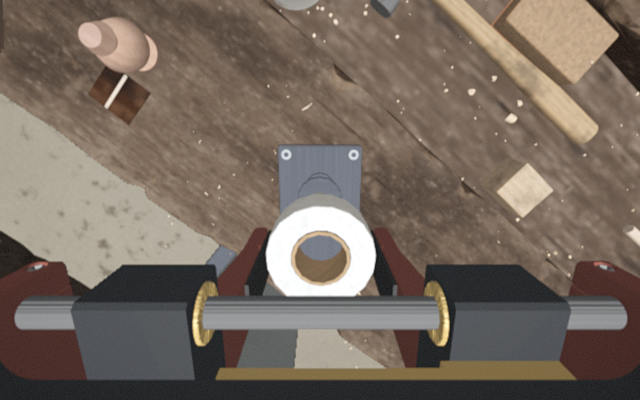

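The tape is off the post and held level at (320,257). Carry it to the clear spot between the holder and the flask.

```bash
python3 -m inch '[{"tx":2.72,"ty":3.25,"tz":0,"ax":0,"ay":0,"az":0,"jaw":0},{"tx":2.72,"ty":3.25,"tz":0,"ax":0,"ay":0,"az":0,"jaw":0},{"tx":2.72,"ty":3.25,"tz":0,"ax":0,"ay":0,"az":0,"jaw":0},{"tx":2.72,"ty":3.25,"tz":0,"ax":0,"ay":0,"az":0,"jaw":0},{"tx":0,"ty":0,"tz":4,"ax":0,"ay":0,"az":0,"jaw":0},{"tx":0,"ty":0,"tz":4,"ax":0,"ay":0,"az":0,"jaw":0},{"tx":0,"ty":0,"tz":3.5,"ax":0,"ay":0,"az":0,"jaw":0},{"tx":0,"ty":0,"tz":2,"ax":0,"ay":0,"az":0,"jaw":0},{"tx":0,"ty":0,"tz":0.8,"ax":0,"ay":0,"az":0,"jaw":0},{"tx":0,"ty":0,"tz":0,"ax":0,"ay":0,"az":0,"jaw":0}]'
```

```text
t: 7.22
ee_pos: [490.3, -14.7, 12.1]
orientation: [2.847, -1.327, -0.002]
ft_force: [-1.2, 0.6, -0.7]
width: 54.8
```

```bash
python3 -m inch '[{"tx":0,"ty":0,"tz":0.3,"ax":0,"ay":0,"az":0,"jaw":0},{"tx":0,"ty":0,"tz":0.2,"ax":0,"ay":0,"az":0,"jaw":0},{"tx":0,"ty":0,"tz":0,"ax":0,"ay":0,"az":0,"jaw":0}]'
```

```text
t: 7.6
ee_pos: [491.0, -14.7, 8.0]
orientation: [-2.847, 1.328, -0.001]
ft_force: [0.5, 0.2, -0.5]
width: 54.6
```

```bash
python3 -m inch '[{"tx":0,"ty":0,"tz":0.1,"ax":0,"ay":0,"az":0,"jaw":0},{"tx":0,"ty":0,"tz":0.1,"ax":0,"ay":0,"az":0,"jaw":0},{"tx":0,"ty":0,"tz":0,"ax":0,"ay":0,"az":0,"jaw":0}]'
```

```text
t: 7.98
ee_pos: [491.0, -14.7, 6.3]
orientation: [-2.847, 1.327, -0.001]
ft_force: [-2.2, -1.0, 8.7]
width: 54.3
```

Touchdown felt. Open, rise, and move over to the pale flask.

```bash
python3 -m inch '[{"tx":0,"ty":0,"tz":0,"ax":0,"ay":0,"az":0,"jaw":0.8},{"tx":0,"ty":0,"tz":0,"ax":0,"ay":0,"az":0,"jaw":0.8},{"tx":0,"ty":0,"tz":0,"ax":0,"ay":0,"az":0,"jaw":0.8},{"tx":0,"ty":0,"tz":0,"ax":0,"ay":0,"az":0,"jaw":0.8},{"tx":0,"ty":0,"tz":-2,"ax":0,"ay":0,"az":0,"jaw":0.8},{"tx":0,"ty":0,"tz":-5,"ax":0,"ay":0,"az":0,"jaw":0.8},{"tx":0,"ty":0,"tz":-6,"ax":0,"ay":0,"az":0,"jaw":0.8},{"tx":0,"ty":0,"tz":-6,"ax":0,"ay":0,"az":0,"jaw":0.8},{"tx":0,"ty":0,"tz":-5,"ax":0,"ay":0,"az":0,"jaw":0.8},{"tx":0,"ty":0,"tz":0,"ax":0,"ay":0,"az":0,"jaw":0.8}]'; python3 w.py w4 tape_roll holder
python3 -c "
from h import *
delta([558,-159,245])"
```

```text
t: 9.22
ee_pos: [493.2, -14.8, 249.6]
orientation: [-2.845, 1.326, -0.012]
ft_force: [-0.5, -0.3, -0.5]
width: 70.7
tape_roll 0.58 [318. 179.] 1218 z97 26.1 circ 491.4 -14.8 27.7 mid [491.9 -14.4  24.5]
holder 0.75 [228.  78.] 8333 z97 91.4 circ 520.6 151.3 6.7 mid [520.7 148.1  91.4]
tcp [489.9 -14.7 244.5] x-yaw -50.0 tilt [-0.002  0.    -1.   ] d_tool cm [15.44  4.06 -0.06] F [ 0.2  0.4 -0. ]
```

```bash
python3 -m inch '[{"tx":3.86,"ty":1.01,"tz":0,"ax":0,"ay":0,"az":0,"jaw":0.8},{"tx":3.86,"ty":1.01,"tz":0,"ax":0,"ay":0,"az":0,"jaw":0.8},{"tx":3.86,"ty":1.01,"tz":0,"ax":0,"ay":0,"az":0,"jaw":0.8},{"tx":3.86,"ty":1.01,"tz":0,"ax":0,"ay":0,"az":0,"jaw":0.8},{"tx":0,"ty":0,"tz":0,"ax":0,"ay":0,"az":0,"jaw":0.8},{"tx":0,"ty":0,"tz":0,"ax":0,"ay":0,"az":0,"jaw":0.8}]'; python3 w.py w5 flask
python3 -c "
from h import *
delta([558,-159,95])
X=np.load('wX.npy').reshape(-1,3)
k=(abs(X[:,0]-558)<45)&(abs(X[:,1]+159)<45)
P=X[k]; T=P[(P[:,2]>118)&(P[:,2]<132)]; print('cap',T.min(0),T.max(0),cv2.minEnclosingCircle(T[:,:2].astype(np.float32)),np.median(T[:,2]))
"
```

```text
t: 10.12
ee_pos: [557.8, -158.3, 243.7]
orientation: [2.847, -1.328, -0.006]
ft_force: [-0.5, 0.0, 0.2]
width: 70.3
flask 0.63 [321. 171.] 2798 z97 125.4 circ 559.7 -160.3 15.5 mid [ 559.7 -160.3  123.9]
tcp [ 558.2 -157.9  244.6] x-yaw -50.0 tilt [-0.002  0.001 -1.   ] d_tool cm [ 0.1   0.07 14.96] F [-0.  -0.1 -0. ]
cap [ 543.34476149 -175.81039086  118.1155643 ] [ 574.67124194 -145.07403164  126.97900874] ((559.1090698242188, -160.368408203125), 15.87405014038086) 124.49160669669509
```

View pics/w5.png

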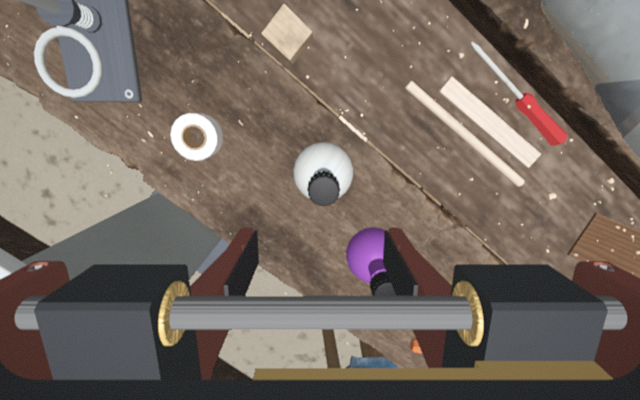

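The pale flask's cap is at (323,190). The tape lies flat at (195,136), well clear of the plate. The purple look-alike at (375,260) is 125 mm off and clear of the fingers. Descend and grip the cap.

```bash
python3 -m inch '[{"tx":0.27,"ty":0.05,"tz":5,"ax":0,"ay":0,"az":0,"jaw":0.8},{"tx":0,"ty":0,"tz":5,"ax":0,"ay":0,"az":0,"jaw":0.8},{"tx":0,"ty":0,"tz":3.2,"ax":0,"ay":0,"az":0,"jaw":0.8},{"tx":0,"ty":0,"tz":1.7,"ax":0,"ay":0,"az":0,"jaw":0.8},{"tx":0,"ty":0,"tz":0,"ax":0,"ay":0,"az":0,"jaw":0.8},{"tx":0,"ty":0,"tz":0,"ax":0,"ay":0,"az":0,"jaw":0},{"tx":0,"ty":0,"tz":0,"ax":0,"ay":0,"az":0,"jaw":0},{"tx":0,"ty":0,"tz":0,"ax":0,"ay":0,"az":0,"jaw":0},{"tx":0,"ty":0,"tz":0,"ax":0,"ay":0,"az":0,"jaw":0},{"tx":0,"ty":0,"tz":0,"ax":0,"ay":0,"az":0,"jaw":0},{"tx":0,"ty":0,"tz":0,"ax":0,"ay":0,"az":0,"jaw":0},{"tx":0,"ty":0,"tz":0,"ax":0,"ay":0,"az":0,"jaw":0}]'
```

```text
t: 11.72
ee_pos: [560.6, -161.4, 96.9]
orientation: [-2.847, 1.328, -0.0]
ft_force: [-0.4, 1.3, 4.5]
width: 29.2
```

```bash
python3 -m inch '[{"tx":0,"ty":0,"tz":-1,"ax":0,"ay":0,"az":0,"jaw":0},{"tx":0,"ty":0,"tz":-2,"ax":0,"ay":0,"az":0,"jaw":0},{"tx":0,"ty":0,"tz":-4,"ax":0,"ay":0,"az":0,"jaw":0},{"tx":0,"ty":0,"tz":-4,"ax":0,"ay":0,"az":0,"jaw":0},{"tx":0,"ty":0,"tz":-2,"ax":0,"ay":0,"az":0,"jaw":0},{"tx":0,"ty":0,"tz":0,"ax":0,"ay":0,"az":0,"jaw":0}]'
python3 w.py w6 flask holder ring_centre; python3 - <<'E'
from h import *
delta([481,119,227])
for n in("scene","top"):
    im,d=viewer.get_image(n); X=cloud(n,d)
    for m in masks_of(n,"ring_centre")[:1]:
        P=X[m["pixels"]&(d>0)]; P=P[abs(P[:,2]-57)<7]
        if len(P)>8:
            c=cv2.minEnclosingCircle(P[:,:2].astype(np.float32)); print(n,m["score"],c,np.median(P[:,2]))
    k=(abs(X[...,2]-58)<5)&(np.hypot(X[...,0]-478,X[...,1]-116)<38); P=X[k]
    print(n,"ring pts",len(P),cv2.minEnclosingCircle(P[:,:2].astype(np.float32)))
    k=(X[...,2]>85)&(np.hypot(X[...,0]-520.5,X[...,1]-152)<15); P=X[k]
    print(n,"post",len(P),P.mean(0))
    for m in masks_of(n,"flask")[:2]:
        P=X[m["pixels"]&(d>0)]; print(n,"flask",P.mean(0).round(),np.percentile(P[:,2],[2,98]).round())
E
```

```text
t: 12.48
ee_pos: [561.3, -161.6, 228.4]
orientation: [-2.847, 1.327, -0.005]
ft_force: [0.2, -0.3, -2.5]
width: 29.9
flask 0.6 [381. 249.] 568 z97 61.3 circ 539.0 -277.8 12.7 mid [ 538.4 -277.8   59.4]
flask 0.59 [318. 217.] 8944 z97 257.0 circ 561.2 -162.2 15.7 mid [ 561.7 -161.8  255.2]
holder 0.68 [76. 46.] 9408 z97 60.6 circ 490.6 124.2 45.1 mid [489.4 122.2  58.7]
ring_centre 0.77 [44. 32.] 2824 z97 60.8 circ 491.1 122.9 45.1 mid [489.4 122.2  58.5]
tcp [ 559.5 -161.1  225.2] x-yaw -50.0 tilt [-0.002  0.001 -1.   ] d_tool cm [-26.5  -11.99  -0.14] F [ 0.2  0.1 -2.5]
scene 0.69 ((494.392578125, 123.85824584960938), 48.679264068603516) 58.16196438501799
scene ring pts 163 ((480.6109619140625, 116.95597839355469), 33.994606018066406)
scene post 36 [520.29437788 150.1359751   96.15876724]
scene flask [ 550. -172.  189.] [140. 254.]
scene flask [ 508. -292.   66.] [ 23. 126.]
top 0.66 ((493.3392333984375, 133.66542053222656), 50.02061080932617) 58.26760386307613
top ring pts 142 ((481.1727600097656, 121.54911804199219), 33.674076080322266)
top post 22 [520.58525139 153.83256386  99.4077734 ]
top flask [ 528. -257.   93.] [ 31. 634.]
```

```bash
python3 -m inch '[{"tx":-3.31,"ty":-1.5,"tz":0,"ax":0,"ay":0,"az":0,"jaw":0},{"tx":-3.31,"ty":-1.5,"tz":0,"ax":0,"ay":0,"az":0,"jaw":0},{"tx":-3.31,"ty":-1.5,"tz":0,"ax":0,"ay":0,"az":0,"jaw":0},{"tx":-3.31,"ty":-1.5,"tz":0,"ax":0,"ay":0,"az":0,"jaw":0},{"tx":-3.31,"ty":-1.5,"tz":0,"ax":0,"ay":0,"az":0,"jaw":0},{"tx":-3.31,"ty":-1.5,"tz":0,"ax":0,"ay":0,"az":0,"jaw":0},{"tx":-3.31,"ty":-1.5,"tz":0,"ax":0,"ay":0,"az":0,"jaw":0},{"tx":-3.31,"ty":-1.5,"tz":0,"ax":0,"ay":0,"az":0,"jaw":0},{"tx":0,"ty":0,"tz":0,"ax":0,"ay":0,"az":0,"jaw":0},{"tx":0,"ty":0,"tz":0,"ax":0,"ay":0,"az":0,"jaw":0}]'
python3 w.py w7 flask holder; python3 - <<'E'
from h import *
delta([481,119.2,145])
X=np.load("wX.npy")
k=(X[...,2]>94)&(X[...,2]<106)&(np.hypot(X[...,0]-520.5,X[...,1]-152)<15);P=X[k];print("post",len(P),P.mean(0) if k.any() else 0)
k=(abs(X[...,2]-58)<5)&(np.hypot(X[...,0]-481,X[...,1]-119)<37);P=X[k];print("ring",len(P),P.mean(0), cv2.minEnclosingCircle(P[:,:2].astype(np.float32)))
for n in("scene","top"):
    im,d=viewer.get_image(n); Y=cloud(n,d); k=(Y[...,2]>130)&(Y[...,2]<190)&(np.hypot(Y[...,0]-481,Y[...,1]-119)<45); P=Y[k]
    if len(P)>20:   # sphere fit, r=36
        A=np.c_[2*P,np.ones(len(P))]; s=np.linalg.lstsq(A,(P**2).sum(1),rcond=None)[0]; print(n,len(P),"ball",s[:3],"r",np.sqrt(s[3]+(s[:3]**2).sum()))
        from scipy.optimize import least_squares
        print(least_squares(lambda c:np.linalg.norm(P-c,axis=1)-36,[481,119,160],loss="soft_l1").x)
E
```

```text
t: 14.22
ee_pos: [482.3, 118.4, 226.7]
orientation: [2.848, -1.327, 0.0]
ft_force: [-0.5, -0.5, -2.1]
width: 29.4
flask 0.69 [320. 217.] 8860 z97 255.2 circ 482.7 117.9 15.3 mid [482.7 118.2 253.5]
flask 0.68 [545. 342.] 737 z97 53.7 circ 502.9 -260.9 17.1 mid [ 502.3 -259.5   51. ]
holder 0.6 [320. 125.] 5101 z97 100.9 circ 520.5 152.3 6.9 mid [520.6 152.4 101.4]
tcp [482.4 117.8 226.6] x-yaw -50.1 tilt [ 0. -0. -1.] d_tool cm [-0.2   0.02  8.16] F [ 0.1  0.2 -2.6]
post 185 [520.70896096 152.38558117 101.50369929]
ring 532 [499.56325131 135.23947944  58.07828684] ((487.7237548828125, 124.6401138305664), 32.29141616821289)
scene 524 ball [482.26828331 117.13684764 161.2996077 ] r 34.61862159502681
[483.0624954  118.74551187 160.53241594]
```

View pics/w7.png

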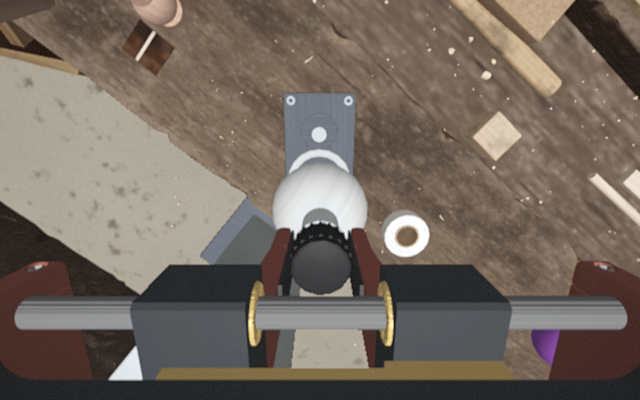

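The flask hangs upright over the ring, with the post at (319,134) and the plate edges symmetric about it. I correct 2 mm sideways and lower.

```bash
python3 -m inch '[{"tx":-0.2,"ty":0,"tz":1,"ax":0,"ay":0,"az":0,"jaw":0},{"tx":0,"ty":0,"tz":2,"ax":0,"ay":0,"az":0,"jaw":0},{"tx":0,"ty":0,"tz":2,"ax":0,"ay":0,"az":0,"jaw":0},{"tx":0,"ty":0,"tz":1.5,"ax":0,"ay":0,"az":0,"jaw":0},{"tx":0,"ty":0,"tz":0.6,"ax":0,"ay":0,"az":0,"jaw":0},{"tx":0,"ty":0,"tz":0,"ax":0,"ay":0,"az":0,"jaw":0},{"tx":0,"ty":0,"tz":0,"ax":0,"ay":0,"az":0,"jaw":0}]'; python3 -m inch '[{"tx":0,"ty":0,"tz":0.2,"ax":0,"ay":0,"az":0,"jaw":0},{"tx":0,"ty":0,"tz":0.2,"ax":0,"ay":0,"az":0,"jaw":0},{"tx":0,"ty":0,"tz":0.2,"ax":0,"ay":0,"az":0,"jaw":0},{"tx":0,"ty":0,"tz":0,"ax":0,"ay":0,"az":0,"jaw":0},{"tx":0,"ty":0,"tz":0,"ax":0,"ay":0,"az":0,"jaw":0}]'
```

```text
t: 15.35
ee_pos: [481.3, 120.2, 156.2]
orientation: [-2.847, 1.327, -0.001]
ft_force: [0.5, -0.5, -2.2]
width: 29.7
t: 15.98
ee_pos: [480.9, 120.2, 149.7]
orientation: [2.847, -1.327, -0.0]
ft_force: [-0.3, 0.9, -2.1]
width: 29.6
```

```bash
for i in 1; do python3 -m inch '[{"tx":0,"ty":0,"tz":0.2,"ax":0,"ay":0,"az":0,"jaw":0},{"tx":0,"ty":0,"tz":0.2,"ax":0,"ay":0,"az":0,"jaw":0},{"tx":0,"ty":0,"tz":0,"ax":0,"ay":0,"az":0,"jaw":0}]';  python3 -m inch '[{"tx":0,"ty":0,"tz":0.2,"ax":0,"ay":0,"az":0,"jaw":0},{"tx":0,"ty":0,"tz":0.2,"ax":0,"ay":0,"az":0,"jaw":0},{"tx":0,"ty":0,"tz":0,"ax":0,"ay":0,"az":0,"jaw":0}]'; done
```

```text
t: 16.35
ee_pos: [481.3, 120.0, 145.9]
orientation: [-2.847, 1.327, -0.001]
ft_force: [0.9, -2.3, 3.0]
width: 29.7
t: 16.73
ee_pos: [481.2, 120.1, 141.7]
orientation: [-2.847, 1.327, -0.001]
ft_force: [1.6, -3.7, 4.7]
width: 29.4
```

Contact at TCP about 146 and the spring has started. A small side load points along tool +x, so I ease 0.8 mm that way while continuing down.

```bash
python3 -m inch '[{"tx":0.08,"ty":0.02,"tz":0,"ax":0,"ay":0,"az":0,"jaw":0},{"tx":0,"ty":0,"tz":0.2,"ax":0,"ay":0,"az":0,"jaw":0},{"tx":0,"ty":0,"tz":0.2,"ax":0,"ay":0,"az":0,"jaw":0},{"tx":0,"ty":0,"tz":0,"ax":0,"ay":0,"az":0,"jaw":0}]';  python3 -m inch '[{"tx":0,"ty":0,"tz":0.3,"ax":0,"ay":0,"az":0,"jaw":0},{"tx":0,"ty":0,"tz":0.3,"ax":0,"ay":0,"az":0,"jaw":0},{"tx":0,"ty":0,"tz":0,"ax":0,"ay":0,"az":0,"jaw":0}]'
```

```text
t: 17.23
ee_pos: [481.5, 119.5, 137.8]
orientation: [-2.847, 1.328, -0.001]
ft_force: [0.3, -2.9, 6.0]
width: 29.6
t: 17.6
ee_pos: [481.5, 119.6, 132.0]
orientation: [-2.847, 1.328, -0.001]
ft_force: [0.8, -2.5, 8.5]
width: 29.7
```

```bash
python3 -m inch '[{"tx":0.04,"ty":0.02,"tz":0.3,"ax":0,"ay":0,"az":0,"jaw":0},{"tx":0,"ty":0,"tz":0.3,"ax":0,"ay":0,"az":0,"jaw":0},{"tx":0,"ty":0,"tz":0,"ax":0,"ay":0,"az":0,"jaw":0}]';  python3 -m inch '[{"tx":0,"ty":0,"tz":0.15,"ax":0,"ay":0,"az":0,"jaw":0},{"tx":0,"ty":0,"tz":0,"ax":0,"ay":0,"az":0,"jaw":0}]'; python3 -m inch '[{"tx":0,"ty":0,"tz":0.1,"ax":0,"ay":0,"az":0,"jaw":0},{"tx":0,"ty":0,"tz":0,"ax":0,"ay":0,"az":0,"jaw":0}]'
```

```text
t: 17.98
ee_pos: [481.7, 119.3, 126.2]
orientation: [-2.846, 1.328, -0.0]
ft_force: [-1.2, -1.4, 11.2]
width: 29.6
t: 18.23
ee_pos: [481.9, 119.4, 125.1]
orientation: [-2.846, 1.328, -0.001]
ft_force: [-1.1, -1.0, 12.7]
width: 29.1
t: 18.48
ee_pos: [482.2, 119.6, 124.9]
orientation: [-2.845, 1.327, -0.002]
ft_force: [-3.4, -2.1, 22.2]
width: 29.8
```

The force jumped from 12.7 to 22 N with almost no further motion, so the stop is reached. I settle and verify by eye and by depth.

```bash
python3 -m inch '[{"tx":0,"ty":0,"tz":0,"ax":0,"ay":0,"az":0,"jaw":0},{"tx":0,"ty":0,"tz":0,"ax":0,"ay":0,"az":0,"jaw":0},{"tx":0,"ty":0,"tz":0,"ax":0,"ay":0,"az":0,"jaw":0},{"tx":0,"ty":0,"tz":0,"ax":0,"ay":0,"az":0,"jaw":0}]'; python3 w.py w8 flask holder; python3 - <<'E'
from h import *
from scipy.optimize import least_squares
im,d=viewer.get_image("scene"); S=cloud("scene",d)
def fit(P): return least_squares(lambda c:np.linalg.norm(P-c,axis=1)-36,[481,119,60],loss="soft_l1").x
k=(S[...,2]>45)&(S[...,2]<88)&(np.hypot(S[...,0]-481,S[...,1]-119)<40); print("ball",fit(S[k]))
X=np.load("wX.npy")
k=(np.hypot(X[...,0]-520.7,X[...,1]-152.4)<19)&(np.hypot(X[...,0]-520.7,X[...,1]-152.4)>10); print("hub flange z",np.percentile(X[k][:,2],[10,50,90]))
k=(np.hypot(X[...,0]-491,X[...,1]+15)<25);print("tape z",np.percentile(X[k][:,2],[10,50,90]))
for th in("finial","wax_tin","tape_roll","flask"):
    for m in masks_of("scene",th)[:2]: print(th,round(m["score"],2),m["location"],np.median(S[m["pixels"]&(d>0)],0).round())
w=cv2.imread("pics/w8.png"); s=im[120:300,200:420,::-1]
cv2.imwrite("pics/fin.png",np.vstack([cv2.resize(s,(500,409)),cv2.resize(w[60:330],(500,190))]))
o=get_obs();print(o["ft_force"],o["t"])
E
```

```text
t: 18.98
ee_pos: [482.2, 119.6, 124.9]
orientation: [-2.845, 1.327, -0.002]
ft_force: [-3.4, -1.0, 22.8]
width: 30.0
flask 0.63 [319. 220.] 8672 z97 153.6 circ 482.2 119.6 15.4 mid [482.5 119.4 151.9]
ball [482.13049867 120.05489428  58.72661915]
hub flange z [36.80908093 37.85233468 45.32178118]
tape z [23.76625259 24.45486355 25.26269028]
finial 0.7 [237.3, 149.5] [509. 347.  42.]
wax_tin 0.67 [419.7, 322.3] [ 517. -434.   30.]
tape_roll 0.77 [299.6, 222.3] [487. -23.  23.]
flask 0.77 [371.7, 266.6] [ 508. -292.   57.]
flask 0.74 [418.5, 323.4] [ 518. -435.   30.]
[-3.63959407 -0.45005565 21.66884828] 19.375
```

View pics/fin.png

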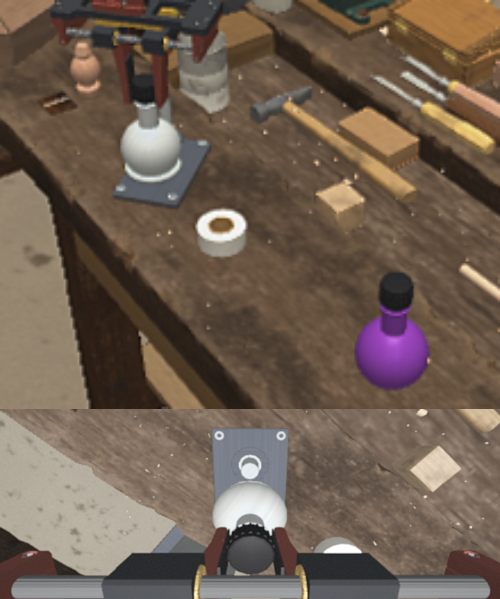

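The picture shows the flask upright in the lowered ring at (150,150) and the tape flat and clear of the plate at (221,232). The hub top measures 37.9 mm, against 38 mm expected at the stop. Handing in.

```bash
python3 -c "
from workcell import ctrl; print(ctrl.close_job())"
```

```text
the job is handed in; nothing more can be done
None
```

The job is done and handed in at about 19.4 s of the 58 s allowed, with the gripper still holding the flask down.

- **Tape roll:** I slid it up off the post and laid it flat on the front plank at about (491, -15). That is clear of the base plate. Its top measured about 24.5 mm, against its 25 mm height.
- **Flask:** I set the pale aluminium flask upright in the ring and pressed it straight down. The force jumped from 12.7 N to about 22 N with almost no further motion, which is the stop.
- **Depth checks:** The hub top measured 37.9 mm (38 mm expected at the stop). The ball centre measured 58.7 mm (about 59.5 mm expected).
- **Side load:** A small sideways force of about 3.6 N remains on the tool. The flask sits about 1 mm off the ring centre I estimated.
- **Other things:** The finial, wax tin and purple look-alike measured where they started. I only checked the pine block by eye in the last picture, and the networks twice labelled something else as a holder or flask.
- **Refused call:** One early move call was refused because each row must list every key. Nothing moved.

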